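# Clear the analyser's catch tray and click it home

### The arm

A 7-joint arm with a two-finger parallel gripper is mounted at the origin on the work surface. World frame = base frame: x ahead of the robot, y to its left, z up, the work surface at z = 0. Lengths are in m, angles in rad, forces in N, time in s.
With the tool pointing down it reaches from about 0.35 to 0.9 m from the base axis. Payload 8.1 kg.
Tool frame: the origin (TCP) lies at the very end of the fingers, on their centre line; the grasp point (between the pads) lies 19 mm behind it; z points along the fingers, y is the line along which they close (so a half turn about z gives the same grasp; the last joint's range is limited). The gripper opens to 92 mm and grips with 3 to 60 N. Pads are 19 mm wide; open, the fingers measure 130 mm over their backs; the gripper's body (75 mm by 190 mm) begins 47 mm behind the grasp point.
Start: joints at [1.05, 0.434, 0.025, 1.573, -0.012, 1.134, -0.075], TCP at [0.254, -0.571, 0.227] pointing down, gripper open.
Joint ranges: [-2.62, 2.62], [-0.44, 2.09], [-1.27, 1.32], [0.08, 2.57], [-1.32, 4.46], [0.12, 2], [-2.74, 2.74]. Speed limits (rad/s): [2.22, 2.22, 3.01, 3.01, 3.14, 3.14, 3.14].

### API

Orientations are given as a rotation vector (axis times angle).
In Python, from cell import arm gives the robot as it stands.
- The arm moves only by the tool carry_out, never from a script. Its argument "commands" is a list of rows, each a list of 7 numbers: the opening, from 0 (shut) to 1 (fully open), then the shift along the tool's x, y, z each as a share of 0.025 m, from -1 to 1, then the turn, a rotation vector about the tool's x, y, z each as a share of 0.1 rad, from -1 to 1. A call has 1 to 8 rows; each row shifts and turns the commanded pose from where the row before left it, along the tool's axes as they then stand; what a row does not reach is not made up. A row lasts 1/10 s, in which the tool goes at most 50 mm and 8.59 degrees, less where a joint would pass 70% of its speed; a pose out of reach is approached as far as the arm can. A call with a number of a shift or a turn outside -1 to 1 is refused whole. A call with a gripper value outside its range is refused whole. The fingers move at their own pace and stop on an object; "squeeze" is the grip in N (left out, the last holds). Time passes only in rows, so rows that do not move let the fingers close. It gives the time, the measured TCP pose, the force, the opening and the grip force at its end, in the units of the state.
- arm.observe(): the state, without advancing time (a new reading comes with each control period).
- arm.get_image(name): name is "scene" or "top"; returns a dict with "pixels" (420x560x3 uint8, red, green, blue), "range_z" (420x560 float32, m along the optical axis (not along the pixel's ray), 0 where there is no reading), "mtx" (3x3 intrinsics, pixels), "k1" (the pictures are not rectified: a ray, as slopes to the right and down, at radius r is drawn at 1 + k1 r^2 times it, then the intrinsics apply), "R" (3x3) and "t" (3): a world point X has camera coordinates R X + t. Camera axes: x right, y down, z forward; pixel columns grow to the right and rows downward; lengths in m; the calibration is good to about 2 mm. A picture is of the moment at which its call begins.
- arm.sign_off(): hands the job in; it is judged then, once.
The state is a dict: "clock": time; "joints": joint angles; "dq": joint speeds; "joint_efforts": joint torques, N m; "position": TCP position; "ee_rot": TCP orientation; "force": force on the tool from outside, world axes, zero at the start; "ft_torque": the same for the moment, N m; "width": opening from 0.0 (shut) to 1.0 (fully open); "gripper_force": force on a finger pad.
Only numpy, scipy, OpenCV 4.12 (cv2) and the standard library are available. Lean on these libraries where they do the work, as an engineer would, in place of code of your own. Each camera call takes 0.05 s, during which the arm holds its last target. There are 200 camera calls.

### The job

The analyser has finished its run: take the two spent test cartridges out of its pulled-out catch tray and lay both flat, lids up, side by side on the floor of the open grey tote, lowering them in rather than dropping them. Then push the emptied tray back along its slide until its spring detent snaps in and the tray sits fully home. Leave the stain jars and the tube rack standing where they are.

Things in the scene. Friction and masses are not known exactly. Their poses are not given: they have to be found in the camera images.
- analyser: White bench analyser, fixed at the robot's left. Origin on the table under the middle of its deck's front face; +y points into the machine (push direction), x along the front, z up. The low deck is 320 mm wide (x), 62 high, 130 deep (y 0 to 130); behind it stands the cabinet, 320 wide, 360 high, with a carton on top. The tray enters the mouth under the deck, 220 wide, 50 high.
- catch_tray (a joint): Slide of the catch tray, m: 0 = fully home (bezel against the deck's front face), positive = pulled out along the analyser's -y; starts at 0.115 to 0.145. Friction about 1 N. In the last 14 mm a hidden spring roller resists (about 10 N); once nearer than about 5 mm it snaps the tray home and holds it; short of that the tray stays or is pushed back out.
- tray_front (a point): Middle of the outer face of the tray's bezel, 26 mm above the table; axes as the analyser's. The bezel is a grey upright plate 216 mm wide, 8 thick, from 6 to 46 mm above the table. Behind it is the dark steel tray floor, 210 mm wide and 170 deep, surface 14 mm above the table, with side lips 5 mm high.
- cart_a: Spent test cartridge: white plastic block 28 mm (its x) by 52 mm (its y) by 24 mm high, 50 g; lower 20 mm straight-sided, top 4 mm a slightly smaller grey lid with a round black port. Origin: centre of its underside, z up. Lies lid up on the tray floor, long side roughly along the slide, 40 to 90 mm behind the bezel's outer face.
- cart_b: A second spent test cartridge, the same as cart_a, lying beside it in the tray about 95 mm away, centre to centre.
- tote: Loose open-topped grey plastic tote at the robot's right, 240 mm (its x) by 170 mm (its y) by 60 mm high outside, walls and floor 5 mm thick, 0.7 kg, empty. Origin: centre of its underside, z up.
- jar_a: Bystander: stain jar of glass with a black cap, 54 mm across and 80 mm high, loose on a paper pad. Origin: centre of its underside.
- jar_b: Bystander: a second stain jar, same size as jar_a. Origin: centre of its underside.
- tube_rack: Bystander: white tube rack 140 by 70 mm with ten short tubes, 65 mm high over all, loose. Origin: centre of its underside.

How it is judged:
By the outcome, as a careful person would: the job done as asked, in the order asked, and still so for the second after the job is handed in, with the robot touching nothing.
It also fails if it takes over 72 s, if anything falls off the work surface, if the arm or the gripper's body presses on something with over 40 N, if the wrist force passes 120 N, or if a joint passes its speed limit or range.

## Working session

There is one attempt and no reset: what is moved stays moved. The work goes in short steps, Python scripts to look and compute and a tool call to move; the robot and the scene stay as the last step left them, time stands still between calls to the robot, and variables do not carry over. Pictures are saved under pics/ and viewed, at most 10 in all, crops included, and the job is handed in when it is done.

Besides the shell and the picture viewer there is one more tool, called after "Request:" by a JSON object that holds its "api" and its "payload", one argument or row to a line. carry_out: Moves the arm, as the interface text tells. Shift numbers are shares of 0.025 m and turn numbers shares of 0.1 rad, none past 1 either way. Its arguments: {"type":"object","properties":{"commands":{"type":"array"},"squeeze":{"type":"number"}},"required":["commands"]}

```bash
mkdir -p pics; cat > h.py <<'E'
import numpy as np, cv2
from cell import arm
def snap(n):
    d=arm.get_image(n); np.savez(''+n+'.npz',**d); return d
def load(n): return dict(np.load(''+n+'.npz'))
def cloud(d):
    h,w=d['range_z'].shape; u,v=np.meshgrid(np.arange(w),np.arange(h))
    p=np.stack([u,v],-1).reshape(-1,1,2).astype(float)
    k=np.array([float(d['k1']),0,0,0,0])
    n=cv2.undistortPoints(p,d['mtx'].astype(float),k).reshape(h,w,2)
    z=d['range_z'][...,None]; c=np.concatenate([n*z,z],-1)
    return (c-d['t'].reshape(3))@d['R']
E
python3 - <<'E'
from h import *
s=arm.observe(); print({k:np.round(v,3) for k,v in s.items()})
for n in('scene','top'):
    d=snap(n); print(n,d['R'].round(2).tolist(),d['t'],d['mtx'].tolist(),d['k1'])
    cv2.imwrite(f'pics/{n}0.png',cv2.resize(d['pixels'][:,:,::-1],(800,600)))
E
```

```text
{'clock': np.float64(0.0), 'joints': array([ 1.05 ,  0.435,  0.025,  1.574, -0.012,  1.134, -0.075]), 'dq': array([-0.   ,  0.002, -0.   ,  0.001, -0.001,  0.   , -0.001]), 'joint_efforts': array([-1.0000e-03, -6.6783e+01,  9.8400e-01, -3.1446e+01, -6.1000e-02,
        4.3000e-02,  0.0000e+00]), 'position': array([ 0.253, -0.571,  0.226]), 'ee_rot': array([-3.072e+00, -6.510e-01,  1.000e-03]), 'force': array([ 0.204,  0.12 , -0.415]), 'ft_torque': array([-0.052,  0.008, -0.006]), 'gripper_force': np.float64(0.0), 'width': np.float64(1.001)}
scene [[-0.74, 0.67, -0.02], [0.35, 0.37, -0.86], [-0.57, -0.64, -0.51]] [ 0.53574487 -0.10791623  1.33169016] [[448.415813756968, 0.0, 272.94328226360983], [0.0, 448.415813756968, 207.14298825088363], [0.0, 0.0, 1.0]] 0.05098857606460968
top [[0.01, -1.0, -0.01], [-0.99, -0.01, -0.16], [0.16, 0.01, -0.99]] [-0.11441404  0.62175059  1.14021626] [[452.38806386860756, 0.0, 279.1545339340197], [0.0, 452.38806386860756, 211.62472873869717], [0.0, 0.0, 1.0]] 0.03732299653440725
```

View pics/top0.png

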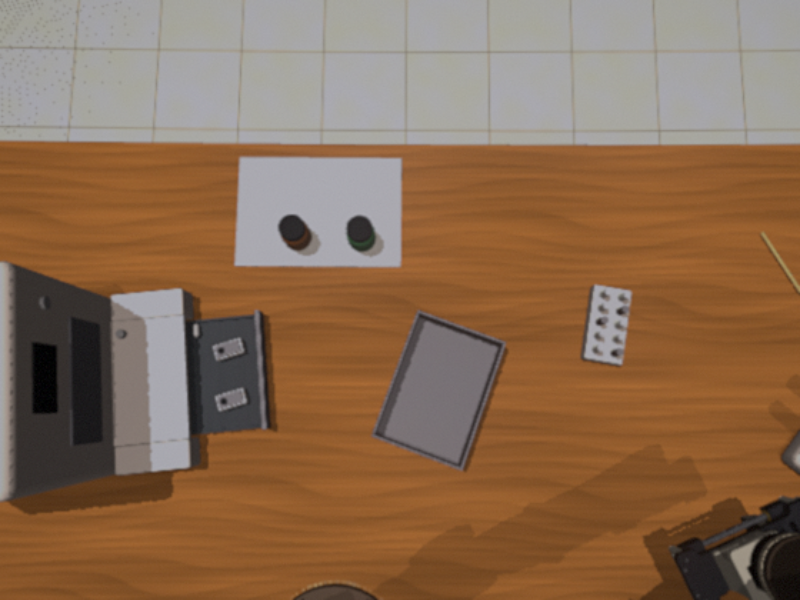

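View pics/scene0.png

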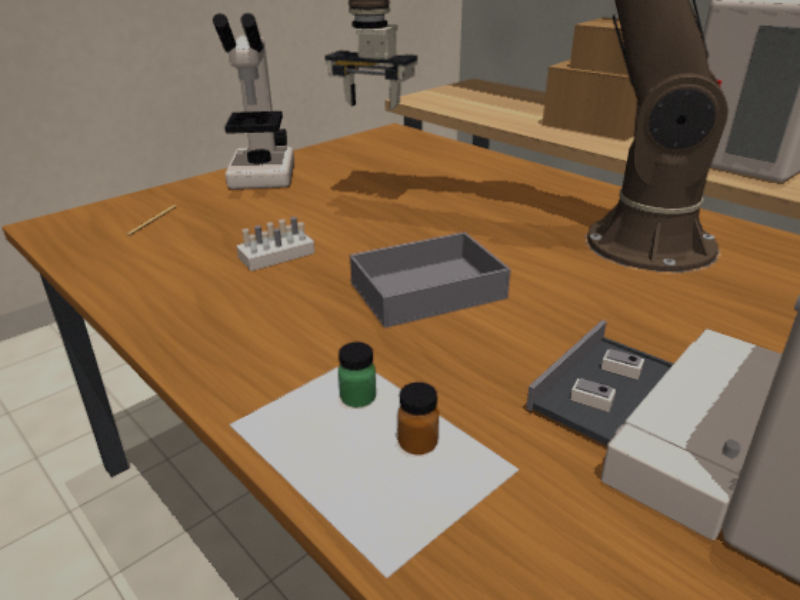

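The top view (800x600 px) shows the cartridges at about (228,349) and (231,400), the bezel from (259,312) to (268,429), and the tote corners at (418,314), (505,345), (465,468) and (376,436). The jars stand at (295,232) and (360,233), and the rack at (607,325). Next I'll measure these with the depth data.

```bash
python3 - <<'E'
from h import *
d=load('top'); P=cloud(d); px=d['pixels'].astype(int)
def reg(name,u0,u1,v0,v1,z0,z1):
    Q=P[v0:v1,u0:u1].reshape(-1,3); m=(Q[:,2]>z0)&(Q[:,2]<z1); Q=Q[m]
    r=cv2.minAreaRect((Q[:,:2]*1000).astype(np.float32))
    print(name,len(Q),'zmed',np.median(Q[:,2]).round(4),'c',np.round(r[0],1),'size',np.round(r[1],1),'ang',round(r[2],1)); print('   ',cv2.boxPoints(r).round(0).tolist())
reg('c_up',145,175,232,258,.030,.05)
reg('c_lo',145,178,268,292,.030,.05)
reg('bezel',174,194,212,306,.038,.06)
reg('trayfloor',145,176,228,300,.005,.022)
reg('tote',258,360,212,332,.045,.08)
reg('totefloor',275,340,230,315,.0,.012)
reg('deck',78,140,200,330,.05,.075)
reg('jars',190,270,145,180,.06,.1)
reg('rack',400,450,195,260,.02,.1)
# table check
print(P[350,200],P[300,230],P[150:165,195:205,2].mean())
c=px[225:305,130:200].astype(np.uint8)
c2=cv2.resize(c[:,:,::-1],None,fx=7,fy=7,interpolation=cv2.INTER_CUBIC); cv2.imwrite('pics/crop1.png',c2)
E
```

```text
c_up 216 zmed 0.0381 c [537.5 204.8] size [28.2 51.8] ang 17.7
    [[516.0, 225.0], [532.0, 176.0], [559.0, 184.0], [543.0, 234.0]]
c_lo 223 zmed 0.0379 c [446.2 195.1] size [28.2 51.1] ang 18.3
    [[425.0, 215.0], [441.0, 166.0], [468.0, 175.0], [452.0, 224.0]]
bezel 310 zmed 0.0469 c [500.8 142. ] size [212.5   9.7] ang 6.3
    [[395.0, 135.0], [396.0, 126.0], [607.0, 149.0], [606.0, 158.0]]
trayfloor 1753 zmed 0.0154 c [487.8 205.5] size [190.9  82.3] ang 3.2
    [[390.0, 241.0], [395.0, 159.0], [585.0, 170.0], [581.0, 252.0]]
tote 761 zmed 0.0602 c [ 467.5 -183.2] size [169.9 240.4] ang 70.1
    [[326.0, -222.0], [552.0, -304.0], [609.0, -144.0], [383.0, -62.0]]
totefloor 4923 zmed 0.006 c [ 469.1 -186. ] size [222.5 173.4] ang 0.6
    [[357.0, -100.0], [359.0, -274.0], [581.0, -272.0], [580.0, -98.0]]
deck 6730 zmed 0.0634 c [480.1 332.8] size [320.4 135.2] ang 5.5
    [[314.0, 385.0], [327.0, 250.0], [646.0, 281.0], [633.0, 416.0]]
jars 565 zmed 0.081 c [755.   26.9] size [172.   47.1] ang 89.2
    [[730.0, -59.0], [777.0, -59.0], [780.0, 113.0], [733.0, 113.0]]
rack 1432 zmed 0.032 c [ 589.6 -494.4] size [ 71.4 140.9] ang 80.5
    [[514.0, -518.0], [653.0, -541.0], [665.0, -471.0], [526.0, -448.0]]
[ 0.26416589  0.09397314 -0.00131672] [ 0.39208946  0.01937173 -0.0013874 ] 0.07724451019022162
```

View pics/crop1.png

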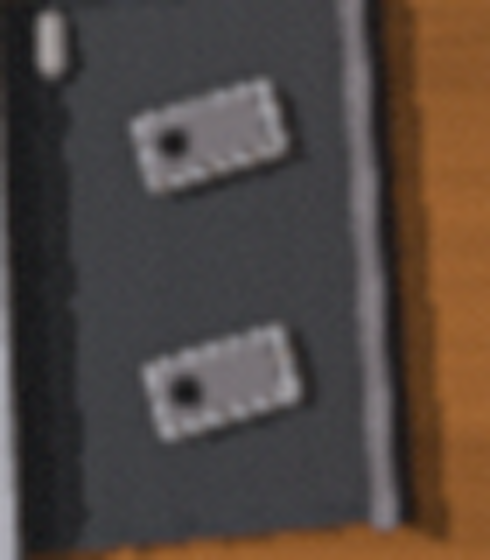

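Each measured size matches the data given: cartridges 28x52 mm with tops at 38 mm, tote 170x240 mm with its rim at 60 mm, and bezel top at 47 mm. The tray is out about 0.128 m. I'll turn the tool 84° and then travel to the lower cartridge at (0.446, 0.195).

Request:
{"api": "carry_out", "payload": {
  "commands": [
    [0.55,0,0,0,0,0,-0.92],
    [0.55,0,0,0,0,0,-0.92],
    [0.55,0,0,0,0,0,-0.92],
    [0.55,0,0,0,0,0,-0.92],
    [0.55,0,0,0,0,0,-0.92],
    [0.55,0,0,0,0,0,-0.92],
    [0.55,0,0,0,0,0,-0.92],
    [0.55,0,0,0,0,0,-0.92]
  ],
  "squeeze": 15
}}

```text
clock: 0.9
position: [0.2534, -0.571, 0.2263]
ee_rot: [-2.629, -1.718, -0.0]
force: [0.6, -0.9, 0.8]
width: 0.553
gripper_force: 0.0
```

Request:
{"api": "carry_out", "payload": {
  "commands": [
    [0.55,0,0,0,0,0,-0.92],
    [0.55,0,0,0,0,0,-0.92],
    [0.55,0,0,0,0,0,-0.92],
    [0.55,0,0,0,0,0,-0.92],
    [0.55,0,0,0,0,0,-0.92],
    [0.55,0,0,0,0,0,-0.92],
    [0.55,0,0,0,0,0,-0.92],
    [0.55,0,0,0,0,0,-0.92]
  ]
}}

```text
clock: 1.7
position: [0.2533, -0.571, 0.2262]
ee_rot: [-1.835, -2.549, -0.001]
force: [-0.9, 0.2, 0.1]
width: 0.546
gripper_force: 0.0
```

Request:
{"api": "carry_out", "payload": {
  "commands": [
    [0.55,0.84,0.52,0,0,0,0],
    [0.55,0.84,0.52,0,0,0,0],
    [0.55,0.84,0.52,0,0,0,0],
    [0.55,0.84,0.52,0,0,0,0],
    [0.55,0.84,0.52,0,0,0,0],
    [0.55,0.84,0.52,0,0,0,0],
    [0.55,0.84,0.52,0,0,0,0],
    [0.55,0.84,0.52,0,0,0,0]
  ]
}}

```text
clock: 2.5
position: [0.2996, -0.378, 0.2264]
ee_rot: [-1.84, -2.545, -0.0]
force: [0.8, -0.4, -0.3]
width: 0.548
gripper_force: 0.0
```

Request:
{"api": "carry_out", "payload": {
  "commands": [
    [0.55,0.84,0.52,0,0,0,0],
    [0.55,0.84,0.52,0,0,0,0],
    [0.55,0.84,0.52,0,0,0,0],
    [0.55,0.84,0.52,0,0,0,0],
    [0.55,0.84,0.52,0,0,0,0],
    [0.55,0.84,0.52,0,0,0,0],
    [0.55,0.84,0.52,0,0,0,0],
    [0.55,0.84,0.52,0,0,0,0]
  ]
}}

```text
clock: 3.3
position: [0.3456, -0.1859, 0.2266]
ee_rot: [-1.84, -2.546, 0.0]
force: [-0.1, 0.1, 0.7]
width: 0.548
gripper_force: 0.0
```

Request:
{"api": "carry_out", "payload": {
  "commands": [
    [0.55,0.84,0.52,0,0,0,0],
    [0.55,0.84,0.52,0,0,0,0],
    [0.55,0.84,0.52,0,0,0,0],
    [0.55,0.84,0.52,0,0,0,0],
    [0.55,0.84,0.52,0,0,0,0],
    [0.55,0.84,0.52,0,0,0,0],
    [0.55,0.84,0.52,0,0,0,0],
    [0.55,0.84,0.52,0,0,0,0]
  ]
}}

```text
clock: 4.1
position: [0.3917, 0.006, 0.2266]
ee_rot: [-1.841, -2.546, 0.0]
force: [-0.0, -0.1, -0.5]
width: 0.553
gripper_force: 0.0
```

Request:
{"api": "carry_out", "payload": {
  "commands": [
    [0.55,0.84,0.52,0,0,0,0],
    [0.55,0.84,0.52,0,0,0,0],
    [0.55,0.84,0.52,0,0,0,0],
    [0.55,0.84,0.52,0,0,0,0],
    [0.55,0.84,0.52,0,0,0,0],
    [0.55,0.84,0.52,0,0,0,0],
    [0.55,0.84,0.52,0,0,0,0],
    [0.55,0,0,0,0,0,0]
  ]
}}

```text
clock: 4.9
position: [0.4322, 0.1765, 0.2268]
ee_rot: [-1.835, -2.548, -0.003]
force: [-0.6, 0.8, 0.8]
width: 0.549
gripper_force: 0.0
```

Request:
{"api": "carry_out", "payload": {
  "commands": [
    [0.55,0.53,0.77,0,0,0,0],
    [0.55,0,0,1,0,0,0],
    [0.55,0,0,1,0,0,0],
    [0.55,0,0,1,0,0,0],
    [0.55,0,0,1,0,0,0],
    [0.55,0,0,1,0,0,0],
    [0.55,0,0,1,0,0,0],
    [0.55,0,0,0,0,0,0]
  ]
}}

```text
clock: 5.7
position: [0.4443, 0.1898, 0.0741]
ee_rot: [-1.839, -2.544, 0.008]
force: [-1.4, -0.5, -0.7]
width: 0.55
gripper_force: 0.0
```

```bash
python3 - <<'E'
from h import *
print(arm.observe()['position'])
d=snap('scene'); cv2.imwrite('pics/s1.png',cv2.resize(d['pixels'][200:340,360:540,::-1],None,fx=4,fy=4,interpolation=cv2.INTER_CUBIC))
E
```

```text
[0.44431988 0.18977084 0.07413253]
```

View pics/s1.png

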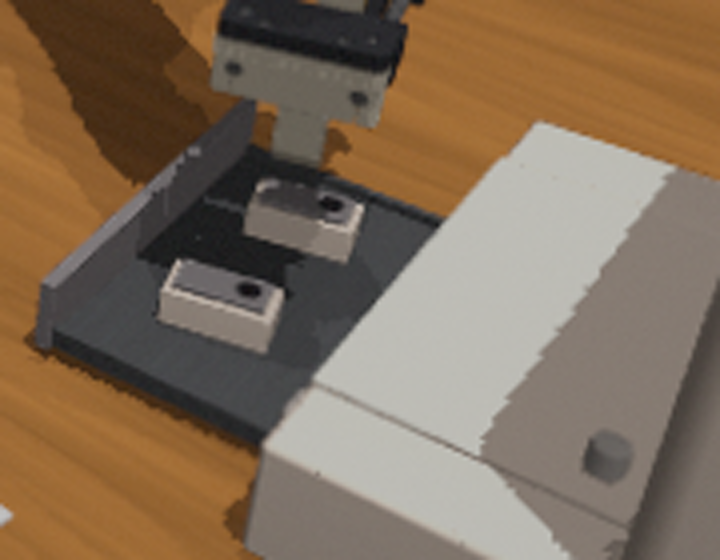

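The crop shows the gripper straddling the near cartridge, whose lid is at about (300,205), with the other at (220,300). Both lids are up. Now I'll descend and grip.

Request:
{"api": "carry_out", "payload": {
  "commands": [
    [0.55,0.18,0.14,0.6,0,0,0],
    [0.55,0,0,0.6,0,0,0],
    [0.55,0,0,0.6,0,0,0],
    [0.55,0,0,0.4,0,0,0],
    [0.55,0,0,0,0,0,0],
    [0.55,0,0,0,0,0,0]
  ]
}}

```text
clock: 6.35
position: [0.4485, 0.1975, 0.0222]
ee_rot: [1.84, 2.546, 0.001]
force: [0.6, -0.5, 0.4]
width: 0.55
gripper_force: 0.0
```

Request:
{"api": "carry_out", "payload": {
  "commands": [
    [0.55,-0.06,-0.12,0.12,0,0,0],
    [0.55,0,0,0,0,0,0],
    [0.2,0,0,0,0,0,0],
    [0.2,0,0,0,0,0,0],
    [0.2,0,0,0,0,0,0],
    [0.2,0,0,0,0,0,0],
    [0.2,0,0,0,0,0,0]
  ]
}}

```text
clock: 7.05
position: [0.4459, 0.1949, 0.0188]
ee_rot: [1.84, 2.546, 0.0]
force: [-0.4, -0.8, 2.2]
width: 0.305
gripper_force: 14.9
```

Request:
{"api": "carry_out", "payload": {
  "commands": [
    [0.2,0,0,-0.4,0,0,0],
    [0.2,0,0,-0.8,0,0,0],
    [0.2,0,0,-1,0,0,0],
    [0.2,0,0,-1,0,0,0],
    [0.2,0,0,-1,0,0,0],
    [0.2,0,0,-0.8,0,0,0],
    [0.2,0,0,-0.4,0,0,0],
    [0.2,0,0,0,0,0,0]
  ]
}}

```text
clock: 7.85
position: [0.4464, 0.1952, 0.155]
ee_rot: [1.84, 2.545, 0.003]
force: [0.8, -0.6, -1.9]
width: 0.303
gripper_force: 14.9
```

Request:
{"api": "carry_out", "payload": {
  "commands": [
    [0.2,0,0,0,0,0,0.5],
    [0.2,0,0,0,0,0,0.98],
    [0.2,0,0,0,0,0,0.98],
    [0.2,0,0,0,0,0,0.98],
    [0.2,0,0,0,0,0,0.98],
    [0.2,0,0,0,0,0,0.98],
    [0.2,0,0,0,0,0,0.98],
    [0.2,0,0,0,0,0,0.3]
  ]
}}

```text
clock: 8.65
position: [0.4451, 0.1945, 0.1527]
ee_rot: [-2.575, -1.799, 0.003]
force: [0.4, 0.5, -0.1]
width: 0.302
gripper_force: 14.9
```

Request:
{"api": "carry_out", "payload": {
  "commands": [
    [0.2,-0.4,0.21,0,0,0,0],
    [0.2,-0.9,0.48,0,0,0,0],
    [0.2,-0.9,0.48,0,0,0,0],
    [0.2,-0.9,0.48,0,0,0,0],
    [0.2,-0.9,0.48,0,0,0,0],
    [0.2,-0.9,0.48,0,0,0,0],
    [0.2,-0.9,0.48,0,0,0,0],
    [0.2,-0.9,0.48,0,0,0,0]
  ]
}}

```text
clock: 9.45
position: [0.4719, 0.0049, 0.1533]
ee_rot: [-2.572, -1.804, 0.001]
force: [0.4, 0.7, 0.2]
width: 0.304
gripper_force: 15.0
```

Request:
{"api": "carry_out", "payload": {
  "commands": [
    [0.2,-0.9,0.48,0,0,0,0],
    [0.2,-0.9,0.48,0,0,0,0],
    [0.2,-0.9,0.48,0,0,0,0],
    [0.2,-0.9,0.48,0,0,0,0],
    [0.2,-0.9,0.48,0,0,0,0],
    [0.2,-0.9,0.48,0,0,0,0],
    [0.2,-0.9,0.48,0,0,0,0],
    [0.2,-0.9,0.48,0,0,0,0]
  ]
}}

```text
clock: 10.25
position: [0.5001, -0.197, 0.1532]
ee_rot: [-2.571, -1.804, 0.001]
force: [-0.0, -0.9, -0.3]
width: 0.309
gripper_force: 14.9
```

Request:
{"api": "carry_out", "payload": {
  "commands": [
    [0.2,0,0,0,0,0,0],
    [0.2,0,0,0,0,0,0],
    [0.2,0,0,0,0,0,0]
  ]
}}

```text
clock: 10.55
position: [0.5005, -0.1944, 0.1535]
ee_rot: [-2.571, -1.804, 0.0]
force: [-0.8, 0.9, -1.0]
width: 0.304
gripper_force: 14.9
```

Request:
{"api": "carry_out", "payload": {
  "commands": [
    [0.2,0,0,0.8,0,0,0],
    [0.2,0,0,1,0,0,0],
    [0.2,0,0,1,0,0,0],
    [0.2,0,0,1,0,0,0],
    [0.2,0,0,0.8,0,0,0],
    [0.2,0,0,0.5,0,0,0],
    [0.2,0,0,0,0,0,0],
    [0.2,0,0,0,0,0,0]
  ]
}}

```text
clock: 11.35
position: [0.5014, -0.1946, 0.0268]
ee_rot: [2.572, 1.803, 0.001]
force: [0.2, -0.9, -0.0]
width: 0.301
gripper_force: 14.9
```

Request:
{"api": "carry_out", "payload": {
  "commands": [
    [0.2,0,0,0.2,0,0,0],
    [0.2,0,0,0.2,0,0,0],
    [0.2,0,0,0.1,0,0,0],
    [0.2,0,0,0.1,0,0,0],
    [0.2,0,0,0,0,0,0],
    [0.2,0,0,0,0,0,0]
  ]
}}

```text
clock: 11.95
position: [0.501, -0.195, 0.0112]
ee_rot: [2.573, 1.802, -0.0]
force: [-0.2, 0.4, -0.5]
width: 0.306
gripper_force: 14.9
```

Request:
{"api": "carry_out", "payload": {
  "commands": [
    [0.2,0,0,0.04,0,0,0],
    [0.2,0,0,0,0,0,0],
    [0.2,0,0,0,0,0,0]
  ]
}}

```text
clock: 12.25
position: [0.5011, -0.195, 0.0103]
ee_rot: [2.573, 1.802, 0.0]
force: [-0.2, 0.1, -0.6]
width: 0.303
gripper_force: 14.9
```

Request:
{"api": "carry_out", "payload": {
  "commands": [
    [0.2,0,0,0.03,0,0,0],
    [0.2,0,0,0,0,0,0],
    [0.2,0,0,0,0,0,0]
  ]
}}

```text
clock: 12.55
position: [0.5011, -0.195, 0.0098]
ee_rot: [2.573, 1.802, 0.0]
force: [-0.9, 0.5, 5.8]
width: 0.305
gripper_force: 15.0
```

Contact with the floor reads 5.8 N. Next I'll release and rise.

Request:
{"api": "carry_out", "payload": {
  "commands": [
    [0.5,0,0,0,0,0,0],
    [0.5,0,0,0,0,0,0],
    [0.5,0,0,0,0,0,0],
    [0.5,0,0,-0.4,0,0,0],
    [0.5,0,0,-1,0,0,0],
    [0.5,0,0,-1,0,0,0],
    [0.5,0,0,-1,0,0,0],
    [0.5,0,0,-1,0,0,0]
  ]
}}

```text
clock: 13.35
position: [0.501, -0.1949, 0.1212]
ee_rot: [2.573, 1.802, 0.0]
force: [0.2, 0.3, -0.2]
width: 0.503
gripper_force: 0.0
```

Request:
{"api": "carry_out", "payload": {
  "commands": [
    [0.5,0,0,-0.8,0,0,0],
    [0.5,0,0,-0.4,0,0,-0.6],
    [0.5,0,0,0,0,0,-0.98],
    [0.5,0,0,0,0,0,-0.98],
    [0.5,0,0,0,0,0,-0.98],
    [0.5,0,0,0,0,0,-0.98],
    [0.5,0,0,0,0,0,-0.98],
    [0.5,0,0,0,0,0,-0.98]
  ]
}}

```text
clock: 14.15
position: [0.501, -0.195, 0.1502]
ee_rot: [1.86, 2.531, -0.0]
force: [-0.7, -0.3, 0.8]
width: 0.497
gripper_force: 0.0
```

Request:
{"api": "carry_out", "payload": {
  "commands": [
    [0.5,0,0,0,0,0,-0.15],
    [0.5,0,0,0,0,0,0]
  ]
}}

```text
clock: 14.35
position: [0.501, -0.1951, 0.1498]
ee_rot: [1.849, 2.539, 0.0]
force: [0.2, -0.3, -0.1]
width: 0.501
gripper_force: 0.0
```

```bash
python3 - <<'E'
from h import *
print(arm.observe()['position'])
d=snap('scene'); cv2.imwrite('pics/s2.png',cv2.resize(d['pixels'][100:340,230:550,::-1],None,fx=2.4,fy=2.4,interpolation=cv2.INTER_CUBIC))
d=snap('top');P=cloud(d)
Q=P[225:300,140:185].reshape(-1,3);Q=Q[(Q[:,2]>.03)&(Q[:,2]<.043)&(Q[:,0]>.49)&(Q[:,1]>.165)]
print(len(Q),cv2.minAreaRect((Q[:,:2]*1000).astype(np.float32)))
E
```

```text
[ 0.50095658 -0.19507095  0.14984332]
203 ((537.407470703125, 205.09254455566406), (28.54986000061035, 52.21751022338867), 17.33380126953125)
```

View pics/s2.png

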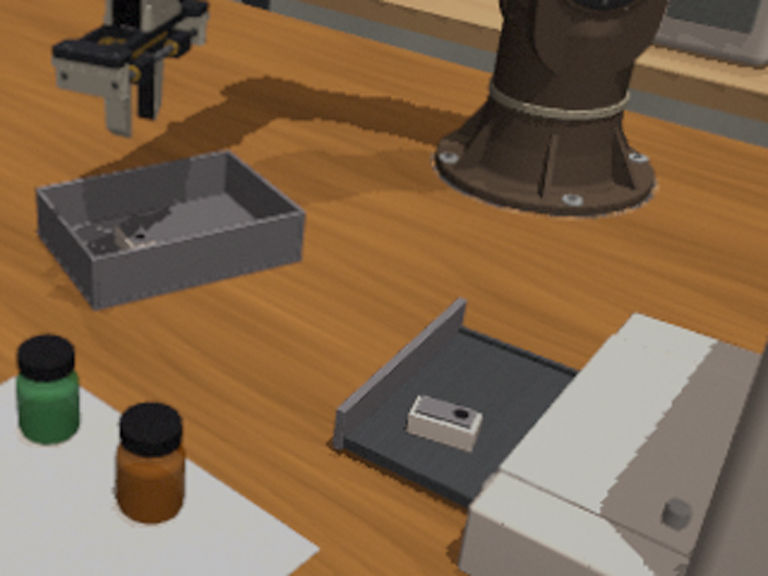

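The picture shows the first cartridge in the tote, lid up, at about (135,238). The second is still on the tray at (445,420).

Request:
{"api": "carry_out", "payload": {
  "commands": [
    [0.5,0.53,0.22,0,0,0,0],
    [0.5,0.95,0.405,0,0,0,0],
    [0.5,0.95,0.405,0,0,0,0],
    [0.5,0.95,0.405,0,0,0,0],
    [0.5,0.95,0.405,0,0,0,0],
    [0.5,0.95,0.405,0,0,0,0],
    [0.5,0.95,0.405,0,0,0,0],
    [0.5,0.95,0.405,0,0,0,0]
  ]
}}

```text
clock: 15.25
position: [0.5179, 0.0017, 0.1496]
ee_rot: [-1.847, -2.541, -0.0]
force: [0.1, -0.6, 0.6]
width: 0.501
gripper_force: 0.0
```

Request:
{"api": "carry_out", "payload": {
  "commands": [
    [0.5,0.95,0.405,0,0,0,0],
    [0.5,0.95,0.405,0,0,0,0],
    [0.5,0.95,0.405,0,0,0,0],
    [0.5,0.95,0.405,0,0,0,0],
    [0.5,0.95,0.405,0,0,0,0],
    [0.5,0.95,0.405,0,0,0,0],
    [0.5,0.95,0.405,0,0,0,0],
    [0.5,0.95,0.405,0,0,0,0]
  ]
}}

```text
clock: 16.05
position: [0.5358, 0.2073, 0.1496]
ee_rot: [-1.847, -2.541, -0.0]
force: [1.0, 0.0, 0.1]
width: 0.499
gripper_force: 0.0
```

Request:
{"api": "carry_out", "payload": {
  "commands": [
    [0.55,0,0,0.8,0,0,0],
    [0.55,0,0,1,0,0,0],
    [0.55,0,0,1,0,0,0],
    [0.55,0,0,0.5,0,0,0],
    [0.55,0,0,0,0,0,0],
    [0.55,0,0,0,0,0,0]
  ]
}}

```text
clock: 16.65
position: [0.5366, 0.2058, 0.0677]
ee_rot: [1.847, 2.542, 0.001]
force: [0.2, -0.2, 1.0]
width: 0.55
gripper_force: 0.0
```

Request:
{"api": "carry_out", "payload": {
  "commands": [
    [0.55,0,0.03,0.7,0,0,0],
    [0.55,0,0,0.7,0,0,0],
    [0.55,0,0,0.4,0,0,0],
    [0.55,0,0,0.14,0,0,0],
    [0.55,0,0,0,0,0,0],
    [0.55,0,0,0,0,0,0]
  ]
}}

```text
clock: 17.25
position: [0.5378, 0.2056, 0.0193]
ee_rot: [1.847, 2.541, 0.002]
force: [0.1, 0.0, -0.1]
width: 0.55
gripper_force: 0.0
```

Request:
{"api": "carry_out", "payload": {
  "commands": [
    [0.2,0,0,0,0,0,0],
    [0.2,0,0,0,0,0,0],
    [0.2,0,0,0,0,0,0],
    [0.2,0,0,0,0,0,0],
    [0.2,0,0,0,0,0,0]
  ]
}}

```text
clock: 17.75
position: [0.5375, 0.2053, 0.0187]
ee_rot: [1.847, 2.541, 0.0]
force: [-0.8, -0.7, 2.1]
width: 0.305
gripper_force: 15.0
```

Request:
{"api": "carry_out", "payload": {
  "commands": [
    [0.2,0,0,-0.4,0,0,0],
    [0.2,0,0,-0.8,0,0,0],
    [0.2,0,0,-1,0,0,0],
    [0.2,0,0,-1,0,0,0],
    [0.2,0,0,-1,0,0,0],
    [0.2,0,0,-0.8,0,0,0],
    [0.2,0,0,-0.4,0,0,0],
    [0.2,0,0,0,0,0,0]
  ]
}}

```text
clock: 18.55
position: [0.5379, 0.2056, 0.1549]
ee_rot: [1.846, 2.54, 0.003]
force: [0.7, 0.5, -1.4]
width: 0.306
gripper_force: 15.0
```

Request:
{"api": "carry_out", "payload": {
  "commands": [
    [0.2,0,0,0,0,0,0.5],
    [0.2,0,0,0,0,0,0.98],
    [0.2,0,0,0,0,0,0.98],
    [0.2,0,0,0,0,0,0.98],
    [0.2,0,0,0,0,0,0.98],
    [0.2,0,0,0,0,0,0.98],
    [0.2,0,0,0,0,0,0.98],
    [0.2,0,0,0,0,0,0.25]
  ]
}}

```text
clock: 19.35
position: [0.5367, 0.2049, 0.1523]
ee_rot: [-2.575, -1.799, 0.003]
force: [0.4, -0.6, -0.5]
width: 0.304
gripper_force: 15.0
```

Request:
{"api": "carry_out", "payload": {
  "commands": [
    [0.2,0,0,0,0,0,0],
    [0.2,0,0,0,0,0,0]
  ]
}}

```text
clock: 19.55
position: [0.537, 0.2052, 0.153]
ee_rot: [-2.571, -1.805, 0.001]
force: [-0.2, 0.1, -0.4]
width: 0.304
gripper_force: 15.0
```

Request:
{"api": "carry_out", "payload": {
  "commands": [
    [0.2,-0.35,0,0,0,0,0],
    [0.2,-0.95,0.08,0,0,0,0],
    [0.2,-0.95,0.08,0,0,0,0],
    [0.2,-0.95,0.08,0,0,0,0],
    [0.2,-0.95,0.08,0,0,0,0],
    [0.2,-0.95,0.08,0,0,0,0],
    [0.2,-0.95,0.08,0,0,0,0],
    [0.2,-0.95,0.08,0,0,0,0]
  ]
}}

```text
clock: 20.35
position: [0.4899, 0.0344, 0.1534]
ee_rot: [2.573, 1.803, -0.0]
force: [0.2, -0.3, -0.9]
width: 0.302
gripper_force: 15.0
```

Request:
{"api": "carry_out", "payload": {
  "commands": [
    [0.2,-0.95,0.08,0,0,0,0],
    [0.2,-0.95,0.08,0,0,0,0],
    [0.2,-0.95,0.08,0,0,0,0],
    [0.2,-0.95,0.08,0,0,0,0],
    [0.2,-0.95,0.08,0,0,0,0],
    [0.2,-0.95,0.08,0,0,0,0],
    [0.2,-0.95,0.08,0,0,0,0],
    [0.2,-0.95,0.08,0,0,0,0]
  ]
}}

```text
clock: 21.15
position: [0.4397, -0.1494, 0.1535]
ee_rot: [2.573, 1.803, -0.0]
force: [0.2, 0.3, -0.3]
width: 0.306
gripper_force: 15.0
```

Request:
{"api": "carry_out", "payload": {
  "commands": [
    [0.2,-0.95,0.08,0,0,0,0],
    [0.2,0,0,0,0,0,0],
    [0.2,0,0,0,0,0,0],
    [0.2,0,0,0,0,0,0]
  ]
}}

```text
clock: 21.55
position: [0.4344, -0.1703, 0.1535]
ee_rot: [-2.572, -1.803, -0.0]
force: [-0.0, 0.7, -1.0]
width: 0.306
gripper_force: 15.0
```

Request:
{"api": "carry_out", "payload": {
  "commands": [
    [0.2,0,0,0.8,0,0,0],
    [0.2,0,0,1,0,0,0],
    [0.2,0,0,1,0,0,0],
    [0.2,0,0,1,0,0,0],
    [0.2,0,0,0.8,0,0,0],
    [0.2,0,0,0.5,0,0,0],
    [0.2,0,0,0,0,0,0],
    [0.2,0,0,0,0,0,0]
  ]
}}

```text
clock: 22.35
position: [0.4348, -0.1706, 0.0264]
ee_rot: [2.573, 1.803, 0.0]
force: [0.7, 0.1, -0.2]
width: 0.299
gripper_force: 15.0
```

Request:
{"api": "carry_out", "payload": {
  "commands": [
    [0.2,0,0,0.2,0,0,0],
    [0.2,0,0,0.2,0,0,0],
    [0.2,0,0,0.1,0,0,0],
    [0.2,0,0,0.1,0,0,0],
    [0.2,0,0,0,0,0,0],
    [0.2,0,0,0,0,0,0]
  ]
}}

```text
clock: 22.95
position: [0.4344, -0.171, 0.011]
ee_rot: [-2.573, -1.802, 0.0]
force: [0.0, 0.2, 0.9]
width: 0.304
gripper_force: 15.0
```

Request:
{"api": "carry_out", "payload": {
  "commands": [
    [0.2,0,0,0.04,0,0,0],
    [0.2,0,0,0,0,0,0],
    [0.2,0,0,0,0,0,0]
  ]
}}

```text
clock: 23.25
position: [0.4345, -0.171, 0.01]
ee_rot: [2.573, 1.802, 0.0]
force: [-0.4, 0.4, -0.3]
width: 0.299
gripper_force: 15.0
```

Request:
{"api": "carry_out", "payload": {
  "commands": [
    [0.2,0,0,0.02,0,0,0],
    [0.2,0,0,0,0,0,0],
    [0.2,0,0,0,0,0,0]
  ]
}}

```text
clock: 23.55
position: [0.4345, -0.171, 0.0097]
ee_rot: [2.573, 1.802, 0.0]
force: [-1.1, 1.0, 4.0]
width: 0.302
gripper_force: 15.0
```

Request:
{"api": "carry_out", "payload": {
  "commands": [
    [0.5,0,0,0,0,0,0],
    [0.5,0,0,0,0,0,0],
    [0.5,0,0,0,0,0,0],
    [0.5,0,0,-0.4,0,0,0],
    [0.5,0,0,-1,0,0,0],
    [0.5,0,0,-1,0,0,0],
    [0.5,0,0,-1,0,0,0],
    [0.5,0,0,-1,0,0,0]
  ]
}}

```text
clock: 24.35
position: [0.4343, -0.1708, 0.1211]
ee_rot: [2.573, 1.802, 0.0]
force: [-0.1, -0.5, 0.4]
width: 0.499
gripper_force: 0.0
```

Request:
{"api": "carry_out", "payload": {
  "commands": [
    [0.5,0,0,-0.8,0,0,0],
    [0.3,0,0,-0.2,0,0,-0.9],
    [0,0,0,0,0,0,-0.9],
    [0,0,0,0,0,0,-0.9],
    [0,0,0,0,0,0,-0.9],
    [0,0,0,0,0,0,-0.92],
    [0,0,0,0,0,0,0],
    [0,0,0,0,0,0,0]
  ]
}}

```text
clock: 25.15
position: [0.4344, -0.171, 0.1449]
ee_rot: [2.107, 2.33, 0.0]
force: [0.7, 0.3, 0.0]
width: 0.001
gripper_force: 0.0
```

```bash
python3 - <<'E'
from h import *
from scipy.spatial.transform import Rotation as Ro
s=arm.observe();R=Ro.from_rotvec(s['ee_rot']).as_matrix();p=s['position']
print(p,np.degrees(np.arctan2(R[1,1],R[0,1])))
d=snap('top');P=cloud(d)
def seg(u0,u1,v0,v1,z0,z1):
    Q=P[v0:v1,u0:u1].reshape(-1,3);return Q[(Q[:,2]>z0)&(Q[:,2]<z1)]
b=seg(174,194,212,306,.038,.06);v=cv2.fitLine((b[:,:2]*1000).astype(np.float32),cv2.DIST_HUBER,0,.01,.01).ravel()
print('bezel',len(b),v,np.degrees(np.arctan2(v[1],v[0])))
print('tool shift to start, units',(R.T@(np.array([.5056,.097,p[2]])-p))/.025)
cv2.imwrite('pics/t3.png',cv2.resize(d['pixels'][200:340,130:370,::-1],None,fx=3,fy=3,interpolation=cv2.INTER_CUBIC))
E
```

```text
[ 0.43437491 -0.17100197  0.14486838] 5.737323208652978
bezel 313 [9.9405020e-01 1.0892311e-01 4.9912119e+02 1.4135129e+02] 6.2532406
tool shift to start, units [1.03815694e+01 3.90639574e+00 1.30761396e-04]
```

View pics/t3.png

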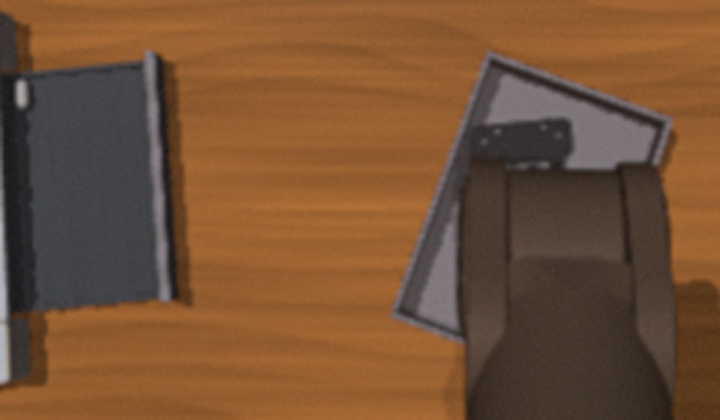

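The tray is empty with its bezel at about (160,180). The arm hides most of the tote, so I'll check the cartridges once it has moved. Next I'll go in front of the bezel and lower with the fingers shut.

Request:
{"api": "carry_out", "payload": {
  "commands": [
    [0,0.86,0.33,0,0,0,0],
    [0,0.86,0.33,0,0,0,0],
    [0,0.86,0.33,0,0,0,0],
    [0,0.86,0.33,0,0,0,0],
    [0,0.86,0.33,0,0,0,0],
    [0,0.86,0.33,0,0,0,0],
    [0,0.86,0.33,0,0,0,0],
    [0,0.86,0.33,0,0,0,0]
  ]
}}

```text
clock: 26.0
position: [0.4825, 0.0078, 0.1446]
ee_rot: [2.106, 2.331, -0.0]
force: [-0.4, -0.2, -0.6]
width: 0.009
gripper_force: 0.0
```

Request:
{"api": "carry_out", "payload": {
  "commands": [
    [0,0.86,0.33,0,0,0,0],
    [0,0.86,0.33,0,0,0,0],
    [0,0.86,0.33,0,0,0,0],
    [0,0.86,0.33,0,0,0,0],
    [0,0,0,0,0,0,0],
    [0,0,0,0,0,0,0]
  ]
}}

```text
clock: 26.6
position: [0.5062, 0.096, 0.1444]
ee_rot: [-2.104, -2.333, 0.001]
force: [0.1, -1.5, 0.2]
width: 0.006
gripper_force: 0.0
```

Request:
{"api": "carry_out", "payload": {
  "commands": [
    [0,0,0,0.8,0,0,0],
    [0,0,0,1,0,0,0],
    [0,0,0,1,0,0,0],
    [0,0,0,1,0,0,0],
    [0,0,0,0.7,0,0,0],
    [0,0,0,0.3,0,0,0],
    [0,0,0,0,0,0,0],
    [0,0,0,0,0,0,0]
  ]
}}

```text
clock: 27.4
position: [0.5068, 0.0955, 0.0251]
ee_rot: [2.105, 2.331, 0.001]
force: [-0.2, 0.1, 0.0]
width: 0.009
gripper_force: 0.0
```

```bash
python3 - <<'E'
from h import *
print(arm.observe()['position'])
d=snap('top'); P=cloud(d)
Q=P[215:330,262:355].reshape(-1,3);Q=Q[(Q[:,2]>.022)&(Q[:,2]<.034)]
# exclude walls: in tote frame
T=np.radians(-20);q=(Q[:,:2]-[.4675,-.1832])@np.array([[np.cos(T),-np.sin(T)],[np.sin(T),np.cos(T)]])
m=(abs(q[:,0])<.105)&(abs(q[:,1])<.07);q=q[m]*1000
for s in(q[q[:,0]>0],q[q[:,0]<0]): print(len(s),cv2.minAreaRect(s.astype(np.float32)),np.median(Q[m][:,2]))
cv2.imwrite('pics/t4.png',cv2.resize(d['pixels'][190:340,100:370,::-1],None,fx=2.9,fy=2.9,interpolation=cv2.INTER_CUBIC))
E
```

```text
[0.50679665 0.09546833 0.02514527]
202 ((36.61624526977539, 0.48526763916015625), (27.77459716796875, 51.28152847290039), 0.07695300132036209) 0.028939123385761233
205 ((-34.04094314575195, -0.36608314514160156), (51.15993881225586, 27.74545669555664), 89.97467803955078) 0.028939123385761233
```

View pics/t4.png

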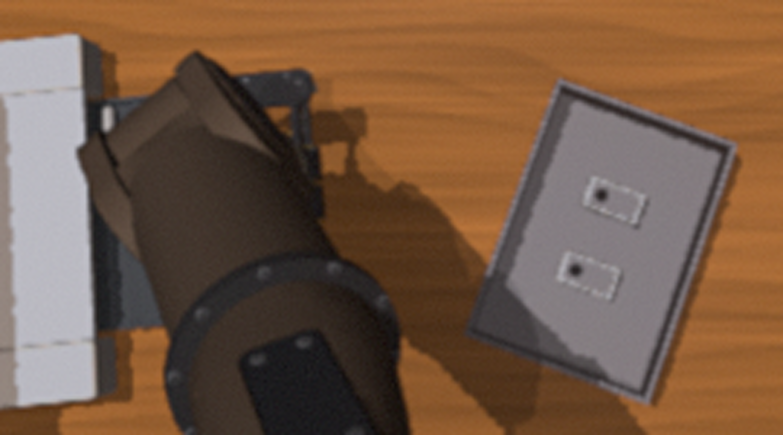

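Both cartridges lie flat in the tote, at (615,200) and (590,276) in the crop, with tops at 29 mm. In the tote frame they sit at ±35 mm. Now I'll push the tray.

Request:
{"api": "carry_out", "payload": {
  "commands": [
    [0,0.4,0,0,0,0,0],
    [0,0.5,0,0,0,0,0],
    [0,0.5,0,0,0,0,0],
    [0,0.5,0,0,0,0,0],
    [0,0.5,0,0,0,0,0],
    [0,0.5,0,0,0,0,0],
    [0,0.5,0,0,0,0,0],
    [0,0.5,0,0,0,0,0]
  ]
}}

```text
clock: 28.25
position: [0.4961, 0.1938, 0.0244]
ee_rot: [2.104, 2.333, -0.0]
force: [0.6, -2.1, 1.8]
width: 0.0
gripper_force: 1.4
```

Request:
{"api": "carry_out", "payload": {
  "commands": [
    [0,0.4,0,0,0,0,0],
    [0,0.3,0,0,0,0,0],
    [0,0.3,0,0,0,0,0],
    [0,0.2,0,0,0,0,0],
    [0,0.2,0,0,0,0,0],
    [0,0,0,0,0,0,0]
  ]
}}

```text
clock: 28.85
position: [0.4926, 0.2286, 0.0245]
ee_rot: [-2.103, -2.333, -0.001]
force: [0.2, 0.3, 1.5]
width: 0.005
gripper_force: 0.0
```

Request:
{"api": "carry_out", "payload": {
  "commands": [
    [0,0.15,0,0,0,0,0],
    [0,0.15,0,0,0,0,0],
    [0,0.15,0,0,0,0,0],
    [0,0.15,0,0,0,0,0]
  ]
}}

```text
clock: 29.25
position: [0.4914, 0.2401, 0.0243]
ee_rot: [2.104, 2.329, -0.005]
force: [0.5, -9.9, 6.1]
width: 0.002
gripper_force: 4.9
```

Request:
{"api": "carry_out", "payload": {
  "commands": [
    [0,0.1,0,0,0,0,0],
    [0,0.08,0,0,0,0,0]
  ]
}}

```text
clock: 29.45
position: [0.4908, 0.2463, 0.0244]
ee_rot: [2.105, 2.332, -0.002]
force: [-0.2, -0.6, -0.8]
width: 0.009
gripper_force: 0.5
```

Request:
{"api": "carry_out", "payload": {
  "commands": [
    [0,0.08,0,0,0,0,0],
    [0,0.05,0,0,0,0,0],
    [0,0,0,0,0,0,0]
  ]
}}

```text
clock: 29.75
position: [0.4905, 0.2511, 0.0246]
ee_rot: [-2.103, -2.333, -0.001]
force: [0.3, 0.4, 0.4]
width: 0.002
gripper_force: 0.0
```

Request:
{"api": "carry_out", "payload": {
  "commands": [
    [0,0.08,0,0,0,0,0],
    [0,0.04,0,0,0,0,0],
    [0,0,0,0,0,0,0]
  ]
}}

```text
clock: 30.05
position: [0.4903, 0.2514, 0.0244]
ee_rot: [2.104, 2.33, -0.003]
force: [0.2, -5.8, 4.6]
width: 0.002
gripper_force: 3.0
```

It comes to a firm stop at y = 0.2514 with the force rising, so it looks home. I'll back away and check.

Request:
{"api": "carry_out", "payload": {
  "commands": [
    [0,-0.4,0,0,0,0,0],
    [0,-0.9,0,0,0,0,0],
    [0,-1,0,0,0,0,0],
    [0,-1,0,0,0,0,0],
    [0,-0.5,0,-0.5,0,0,0],
    [0,0,0,-1,0,0,0],
    [0,0,0,-1,0,0,0],
    [0,0,0,-1,0,0,0]
  ]
}}

```text
clock: 30.85
position: [0.4997, 0.1584, 0.1128]
ee_rot: [-2.104, -2.332, -0.0]
force: [0.3, 0.9, 0.5]
width: 0.005
gripper_force: 0.0
```

Request:
{"api": "carry_out", "payload": {
  "commands": [
    [0,-1,-0.5,-1,0,0,0],
    [0,-1,-0.5,-1,0,0,0],
    [0,-1,-0.5,-1,0,0,0],
    [0,-1,-0.5,0,0,0,0],
    [0,-1,-0.5,0,0,0,0],
    [0,-0.5,0,0,0,0,0],
    [0,0,0,0,0,0,0]
  ]
}}

```text
clock: 31.55
position: [0.4522, 0.0137, 0.187]
ee_rot: [2.108, 2.329, -0.0]
force: [0.1, -0.4, -0.1]
width: 0.005
gripper_force: 0.0
```

```bash
python3 - <<'E'
from h import *
s=arm.observe();print(s['clock'],s['position'])
d=snap('top');P=cloud(d)
Q=P[200:330,100:200].reshape(-1,3);a=np.radians(5.9);o=np.array([.4865,.2655])
f=(Q[:,:2]-o)@np.array([[np.cos(a),-np.sin(a)],[np.sin(a),np.cos(a)]])
m=(Q[:,2]>.036)&(Q[:,2]<.05)&(abs(f[:,0])<.1)&(f[:,1]>-.14)&(f[:,1]<.02)
print('bezel y in analyser frame',m.sum(),np.percentile(f[m,1],[2,50,98]) if m.any() else '')
cv2.imwrite('pics/t5.png',cv2.resize(d['pixels'][130:340,60:460,::-1],None,fx=2,fy=2,interpolation=cv2.INTER_CUBIC))
d=snap('scene');P=cloud(d);Q=P[190:360,330:560].reshape(-1,3);f=(Q[:,:2]-o)@np.array([[np.cos(a),-np.sin(a)],[np.sin(a),np.cos(a)]])
m=(Q[:,2]>.010)&(Q[:,2]<.042)&(abs(f[:,0])<.1)&(f[:,1]>-.14)&(f[:,1]<.02);print('scene',m.sum(),np.percentile(f[m,1],[2,50,98]) if m.any() else '')
E
```

```text
31.55 [0.45215202 0.01371423 0.18697342]
bezel y in analyser frame 316 [-0.00581542 -0.00222422  0.00388937]
scene 0
```

View pics/t5.png

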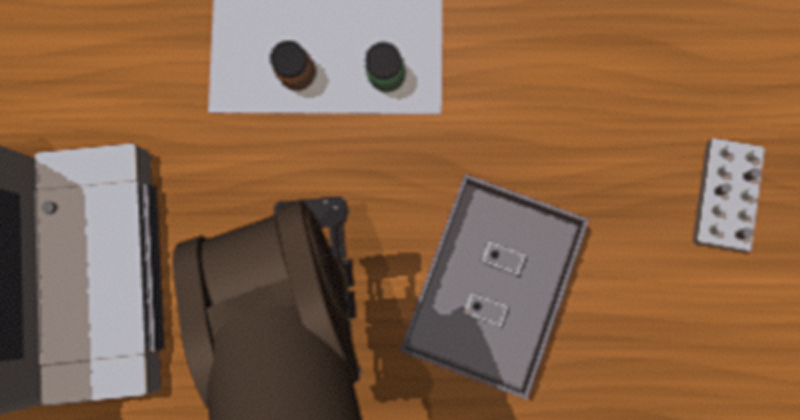

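The tray is home with its bezel against the deck at (152,268). Both cartridges lie flat in the tote, and the jars and rack haven't moved.

```bash
python3 -c "
from cell import arm
print(arm.sign_off())"
```

```text
the job is handed in; nothing more can be done
None
```

The job is handed in at about 32 s on the clock: both cartridges lie flat, lids up, side by side on the tote floor, the tray was then pushed to its stop and stayed home after I backed off, and the jars and rack were not touched.

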